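# Free the relay box lid and hold it open

### The job

I need both hands inside the fuse and relay box, so open its blue lid for me and hold it. Take the black knob on the lid and give it a gentle tug, without wrenching, to learn whether the quarter-turn catch under it is caught: if the lid gives, just lift, for turning would catch it; if it is caught, turn the knob anticlockwise a little at a time, tugging again, until the lid comes free. Raise the lid to at least half open without letting it drop or disturbing the loose things on the desk, and finish with the gripper still holding it there.

Things in the scene. Friction and masses are not known exactly. Their poses are not given: they have to be found in the camera images.
- relay_box: Grey metal fuse and relay box, 150 x 150 mm, 70 mm high (190 mm along x with its screw feet), fixed to the desk. Origin: centre of its underside; z up. Its blue lid (154 x 154 mm) is hinged along the +y (left) side, the knob is near the middle of the -y (right) side; x runs along the hinge.
- relay_lid (a joint): Hinge of the blue lid: 0 = shut, grows as the knob side rises, stop at 1.35 rad (77 degrees); half open is 0.7 rad. Nothing keeps it up: let go, it falls shut. About 2.5 N upward at the knob lifts it when it is free. When caught it gives no more than 0.02 rad.
- lid_hinge (a point): Point on the hinge axis, midway along it, 72 mm above the desk. Its axes turn with the lid; its x axis lies along the hinge, and with the lid shut its axes are those of the box. The lid's outer face lies 6 mm above this axis.
- knob_grip (a point): Grip point on the axis of the lid's black ribbed round knob, 26 mm above the lid's face, 124 mm from the hinge axis (104 mm above the desk, lid shut). Moves with the lid; z is the knob's axis; does not turn with the knob. The knob is 29 mm across from 11 to 38 mm above the face, on a steel neck 18 mm across. It turns against a friction of 0.1 N m and stays where left.
- knob_base (a point): Foot of the knob on the lid's face, above the catch: a T-bar on the knob's stem passes a slotted keeper only when about square to the hinge (+-25 degrees). Its direction is unseen: at the start free or caught. If caught, 0 to 65 degrees anticlockwise (from above) frees it, clockwise does not; some 50 degrees past the point where it comes free it catches again. Withstands a 40 N pull.
- spare_relay: Loose black relay, 28 x 28 x 38 mm, standing pins up on the desk in front of the box; origin: centre of its underside. Leave alone.
- torch: Loose dark grey torch, 34 x 125 x 35 mm, lying on the desk left of the box; origin: centre of the underside. Leave alone.

How it is judged (in metres and radians):
On the way, in this order (a step that is already met when the one before it is completed fails the run):
1. the gripper has taken hold of the knob with the lid still shut (contact force between the fingers and relay_box above 2 N and distance between the grasp point and knob_grip below 0.045 m and value of joint relay_lid below 0.04 rad), for 0.1 s.
2. the lid has come free of its catch (value of joint relay_lid above 0.1 rad), for 0.1 s.
At the end, for the whole second after the job is handed in: The lid stands at least half open (hinge above 0.66 rad), still (under 0.15 rad/s), and the gripper's fingers are holding it (contact above 0.7 N) (value of joint relay_lid above 0.66 rad and velocity of joint relay_lid between -0.15 and 0.15 rad/s and contact force between the fingers and relay_box above 0.7 N); the arm keeps its last pose, push and grip.
It fails at once if the catch was wrenched (over 45 N between the T-bar and either side of its keeper) (contact force between tbar and keeper_a above 45 N or contact force between tbar and keeper_b above 45 N).
It fails at once if the lid was dropped (falling faster than 6 rad/s, as from about 25 mm) (velocity of joint relay_lid below -6 rad/s).
It fails at once if a loose thing (spare relay, torch) was moved more than 30 mm (distance of any of spare_relay, torch from where it was at the start of the episode above 0.03 m).
It also fails if it takes over 58 s, if anything falls off the work surface, if the arm or the gripper's body presses on something with over 40 N, if the wrist force passes 120 N, or if a joint passes its speed limit or range.

### The arm

A 6-joint arm with a two-finger parallel gripper is mounted at the origin on the work surface; the furniture and walls round the work are solid. World frame = base frame: x ahead of the robot, y to its left, z up, the work surface at z = 0. Lengths are in mm, angles in rad, forces in N, time in s.
With the tool pointing down it reaches from about 350 to 975 mm from the base axis. Payload 7.1 kg.
Tool frame: the origin (TCP) lies between the finger pads; the fingertips stand 19 mm ahead of it and the grasp point (between the pads) is the TCP (ctrl.tcp_to_tips is the distance from the TCP to the fingertips, in mm); z points along the fingers, y is the line along which they close (so a half turn about z gives the same grasp; the last joint's range is limited). The gripper opens to 88 mm and grips with 3 to 60 N. Pads are 20 mm wide; open, the fingers measure 115 mm over their backs; the gripper's body (75 mm by 178 mm) begins 61 mm behind the grasp point.
Start: joints at [-1.216, 0.423, 1.63, -0, 1.089, -0.019], TCP at [228.239, -581.818, 241.675] pointing down, gripper open.
Joint ranges: [-3, 3], [-0.9, 2.11], [0.09, 2.58], [-1.31, 4.45], [0.11, 2.69], [-2.54, 2.54]. Speed limits (rad/s): [2.39, 2.39, 3.01, 3.14, 3.14, 3.14].

### API

Orientations are given as a rotation vector (axis times angle).
In Python, from workcell import status, optics, ctrl gives the robot as it stands. The module is installed in compiled form; this text tells all that it offers.
- The arm moves only by the shell command python3 -m inch 'ROWS'. ROWS is JSON, a list that holds one entry, the list of rows, each a list of 7 numbers: the shift along the tool's x, y, z in mm, then the turn, a rotation vector about the tool's x, y, z in rad, then the opening in per cent of the stroke, from 0 (shut) to 100 (fully open). A call has 1 to 20 rows; each row is the pose to reach, as a shift and turn from the pose commanded when the call began, along the tool's axes at that moment; what a row does not reach only later rows make up. A row lasts 1/10 s, in which the tool goes at most 50 mm and 8.59 degrees, less where a joint would pass 70% of its speed; a pose out of reach is approached as far as the arm can. A call with a gripper value outside its range is refused whole. The fingers move at their own pace and stop on an object; the grip force is fixed at half the most. Time passes only in rows, so rows that repeat a pose let the fingers close. It gives the time, the measured TCP pose, the force, the opening and the grip force at its end, in the units of the state.
- status.get_obs(): the state, without advancing time (a new reading comes with each control period).
- optics.get_image(name): name is "side" or "top" or "wrist"; returns a dict with "frame" (384x512x3 uint8, red, green, blue), "fx", "fy", "cx", "cy" (pixels), "rvec" (rotation vector, rad) and "tvec" (3), from world to camera coordinates, as OpenCV has them; the wrist camera has in their place "hand_eye" (4x4, takes a point from camera to tool coordinates, whose origin is the TCP and whose axes are the flange's). Camera axes: x right, y down, z forward; pixel columns grow to the right and rows downward; lengths in mm; the calibration is good to about 2 mm. A picture is of the moment at which its call begins: read the wrist's pose just before it. There is no depth.
- ctrl.close_job(): hands the job in; it is judged then, once.
The state is a dict: "t": time; "qpos": joint angles; "qvel": joint speeds; "joint_torque": joint torques, N m; "ee_pos": TCP position; "orientation": TCP orientation; "ft_force": force on the tool from outside, world axes, zero at the start; "moment": the same for the moment, N m; "width": finger opening in mm; "grasp_force": force on a finger pad.
Only numpy, scipy, OpenCV 4.12 (cv2) and the standard library are available. Lean on these libraries where they do the work, as an engineer would, in place of code of your own. Each camera call takes 0.05 s, during which the arm holds its last target. There are 200 camera calls.

## Working session

There is one attempt and no reset: what is moved stays moved. The work goes in short steps, Python scripts to look and compute and a shell command to move; the robot and the scene stay as the last step left them, time stands still between calls to the robot, and variables do not carry over. Pictures are saved under pics/ and viewed, at most 10 in all, crops included, and the job is handed in when it is done.

```bash
mkdir -p pics
python3 - <<'E'
from workcell import status, optics
import cv2, numpy as np
o=status.get_obs(); print({k:np.round(v,3).tolist() for k,v in o.items()})
ims=[]
for n in("top","side"):
    d=optics.get_image(n); print(n,{k:np.round(v,4).tolist() for k,v in d.items() if k!="frame"})
    cv2.imwrite(f"pics/{n}0.png",d["frame"][:,:,::-1])
E
```

```text
{'t': 0.0, 'qpos': [-1.216, 0.424, 1.631, -0.0, 1.089, -0.019], 'qvel': [0.001, 0.0, 0.0, 0.002, -0.0, 0.0], 'joint_torque': [0.003, -54.462, -27.366, 0.064, 0.023, -0.0], 'ee_pos': [228.055, -581.366, 240.924], 'orientation': [-3.085, -0.583, 0.0], 'ft_force': [0.311, 0.053, 0.63], 'moment': [-0.003, -0.008, -0.036], 'grasp_force': 0.0, 'width': 87.845}
top {'fx': 414.5597, 'fy': 414.5597, 'cx': 258.5665, 'cy': 188.8448, 'rvec': [2.2017, -2.1493, 0.0959], 'tvec': [82.4729, 469.2154, 1020.1109]}
side {'fx': 402.3747, 'fy': 402.3747, 'cx': 263.2728, 'cy': 187.9308, 'rvec': [2.4958, -0.6195, 0.1659], 'tvec': [-363.2394, 302.4072, 775.638]}
```

View pics/top0.png

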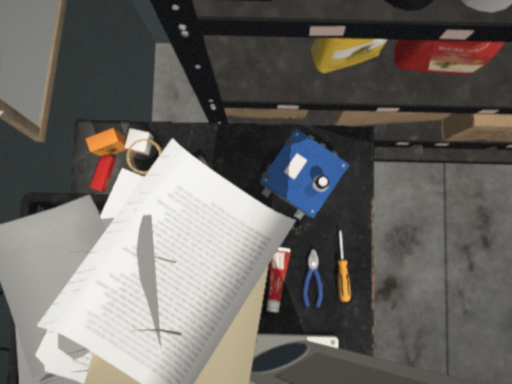

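View pics/side0.png

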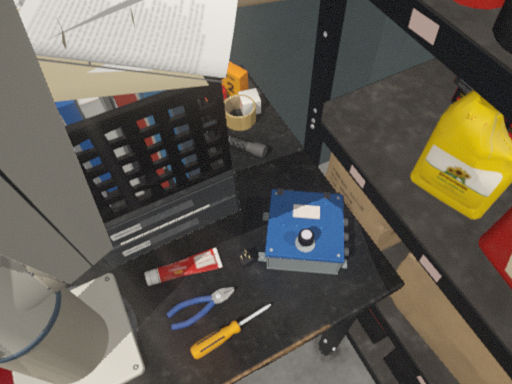

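Top: lid about (305,173), knob (321,183). Side: lid about (306,225), knob (306,238), relay (248,258), torch (250,146). I'll enlarge both for precise pixels.

Run:
```python
import cv2,numpy as np
a=cv2.imread("pics/top0.png")[120:230,250:360]; b=cv2.imread("pics/side0.png")[180:290,240:360]
a=cv2.resize(a,None,fx=3.6,fy=3.6,interpolation=cv2.INTER_CUBIC); b=cv2.resize(b,None,fx=3.3333,fy=3.6,interpolation=cv2.INTER_CUBIC)
cv2.imwrite("pics/crop.png",np.hstack([a,b]))
for n in("top","side"):
    im=cv2.imread(f"pics/{n}0.png"); h=cv2.cvtColor(im,cv2.COLOR_BGR2HSV)
    m=cv2.inRange(h,(105,120,40),(125,255,255)); k,l,s,c=cv2.connectedComponentsWithStats(m)
    i=1+np.argmax(s[1:,4]); pts=np.argwhere(l==i)[:,::-1].astype(np.int32)
    print(n,s[i]); hull=cv2.convexHull(pts); print(cv2.approxPolyDP(hull,5,True).squeeze().tolist())
```

```text
top [ 260  129   89   89 3506]
[[348, 163], [313, 217], [260, 181], [295, 129]]
side [ 265  189   80   74 4221]
[[343, 261], [266, 256], [271, 190], [341, 195]]
```

View pics/crop.png

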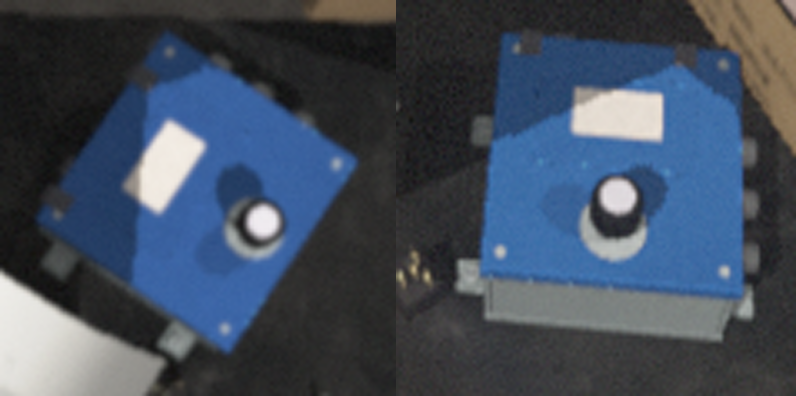

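```bash
cat > h.py <<'E'
import numpy as np,cv2
from scipy.optimize import least_squares
from scipy.spatial.transform import Rotation as R
C={"top":(414.5597,258.5665,188.8448,[2.2017,-2.1493,.0959],[82.4729,469.2154,1020.1109]),
"side":(402.3747,263.2728,187.9308,[2.4958,-.6195,.1659],[-363.2394,302.4072,775.638])}
def proj(n,P):
    f,cx,cy,r,t=C[n]; p=R.from_rotvec(r).apply(np.atleast_2d(P))+t
    return p[:,:2]/p[:,2:]*f+[cx,cy]
def onplane(n,uv,z):
    f,cx,cy,r,t=C[n]; Q=R.from_rotvec(r).inv(); o=-Q.apply(t); d=Q.apply([(uv[0]-cx)/f,(uv[1]-cy)/f,1]); return o+d*(z-o[2])/d[2]
E
python3 - <<'E'
from h import *
for n in C: print(n,"cam",-R.from_rotvec(C[n][3]).inv().apply(C[n][4]))
for nm,a,b,z in(("cap",(322.8,181.7),(306.6,234.7),116),("ring",(320.6,183),(305.1,244.4),79)):
    print(nm,onplane("top",a,z),onplane("side",b,z))
    print(least_squares(lambda p:np.r_[proj("top",p)[0]-a,proj("side",p)[0]-b],[400,-500,z]).x)
# corners: order top: right-far.. ; match by side image
top=[[348.5,163.5],[313.5,217.5],[260,181.5],[295.5,129]]
side=[[343.5,261.5],[265.5,256.5],[270.5,189.5],[342,194.5]]
for a,b in zip(top,side): print("corner",onplane("top",a,78).round(1),onplane("side",b,78).round(1))
print("relay",onplane("side",(246,256),38),"torch",onplane("side",(250,146),20))
# foot of box yaw
E
```

```text
top cam [ 374.81098898   91.9257849  1057.66605871]
side cam [ 252.19662695 -325.21673473  809.71490055]
cap [478.53761758 -52.69766833 116.        ] [477.61379882 -52.98162599 116.        ]
[478.23372756 -52.68343181 115.0131035 ]
ring [479.38514986 -53.19246035  79.        ] [475.98982076 -55.40136551  79.        ]
[478.70930693 -53.53842466  73.18933702]
corner [ 527.9 -119.4   78. ] [ 523.2 -121.    78. ]
corner [397.3 -37.5  78. ] [394.8 -41.   78. ]
corner [479.6  90.7  78. ] [477.1  91.9  78. ]
corner [608.5   8.4  78. ] [606.1   8.4  78. ]
relay [367.51796647  -5.55005815  38.        ] torch [511.13454089 264.29510091  20.        ]
```

Run:
```python
from h import *
tri=lambda a,b:(lambda s:(s.x.round(),round(s.cost,1)))(least_squares(lambda p:np.r_[proj("top",p)[0]-a,proj("side",p)[0]-b],[500,0,200]))
print("paper",tri((292,222),(228,78)),"lowlabel",tri((287,107),(355,175)),"uplabel",tri((327,31),(424,22)))
tool=R.from_rotvec([-3.085,-.583,0])
print("shift",tool.inv().apply(np.array([478.2,-53,190])-[228.2,-581.8,241.7]))
print(proj("top",[[0,0,0],[478,-53,104]]))
```

```text
paper (array([386.,  43., 466.]), np.float64(10.4)) lowlabel (array([656.,  32.,  88.]), np.float64(1.3)) uplabel (array([658.,  -1., 481.]), np.float64(0.0))
shift [ 425.71242233 -400.99901008   52.64083385]
[[292.08240566 379.52778894]
 [322.1255701  182.48337303]]
```

Shelf front is at x≈655 and the paper overhang at z≈466, so the way to above the knob is clear. I'm moving there with the orientation kept, because the closing line then sits about 36° clockwise of the hinge and leaves room to turn anticlockwise.

```bash
python3 -m inch '[[[30,-30,0,0,0,0,100],[60,-57,0,0,0,0,100],[95,-90,0,0,0,0,100],[130,-123,0,0,0,0,100],[165,-156,0,0,0,0,100],[200,-189,0,0,0,0,100],[235,-222,0,0,0,0,100],[270,-255,0,0,0,0,100],[305,-288,0,0,0,0,100],[340,-321,0,0,0,0,100],[375,-354,10,0,0,0,100],[405,-382,30,0,0,0,100],[426,-401,53,0,0,0,100],[426,-401,53,0,0,0,100],[426,-401,53,0,0,0,100],[426,-401,53,0,0,0,100]]]'
python3 - <<'E'
from workcell import status, optics
import cv2, numpy as np
o=status.get_obs(); print(o["t"],o["ee_pos"],o["orientation"],o["ft_force"],o["qpos"])
d=optics.get_image("wrist"); print({k:np.round(v,4).tolist() for k,v in d.items() if k!="frame"})
cv2.imwrite("pics/w1.png",d["frame"][:,:,::-1])
E
```

```text
t: 1.7
ee_pos: [478.3, -53.6, 189.1]
orientation: [3.087, 0.583, 0.0]
ft_force: [0.2, -0.2, 0.6]
width: 87.4
grasp_force: 0.0
1.7 [478.29361449 -53.62201279 189.08711244] [3.08676307e+00 5.82962228e-01 2.69430167e-04] [ 0.15667324 -0.23794339  0.56251565] [-1.36254777e-01  2.89729753e-01  1.98307267e+00 -2.55546818e-04
  8.68544082e-01  1.06138612e+00]
{'fx': 303.2682, 'fy': 303.2682, 'cx': 257.6642, 'cy': 194.7156, 'hand_eye': [[0.0005, -0.9645, -0.2641, 72.2461], [1.0, 0.0003, 0.0008, 1.5115], [-0.0007, -0.2641, 0.9645, -143.7281], [0.0, 0.0, 0.0, 1.0]]}
```

View pics/w1.png

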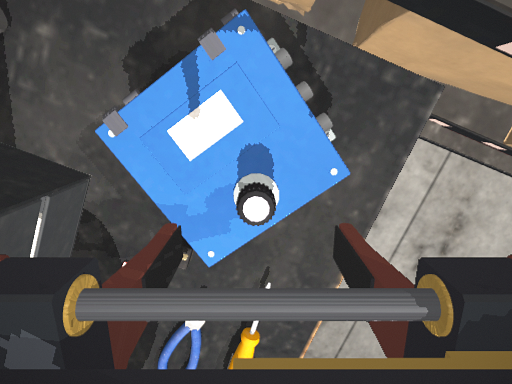

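Wrist view: knob cap at (257,209), lid corners at (245,10), (350,173), (209,267), (97,130). I'll refine the knob position and yaw from these.

Run:
```python
from h import *
H=np.array([[.0005,-.9645,-.2641,72.2461],[1,.0003,.0008,1.5115],[-.0007,-.2641,.9645,-143.7281]])
T=R.from_rotvec([3.08676,.58296,0]); p0=np.array([478.29,-53.62,189.09])
def w(u,v,z):
    d=T.apply(H[:,:3]@[(u-257.66)/303.27,(v-194.72)/303.27,1]); o=T.apply(H[:,3])+p0; return o+d*(z-o[2])/d[2]
k=w(256.7,208.8,116); print("knob",k,"tool shift",T.inv().apply(k-p0))
c=[w(*q,78) for q in((245,10),(350,173),(209,267),(97,130))]; print(np.round(c,1))
for i,j in((0,3),(1,2)): e=(c[i]-c[j]); print(np.degrees(np.arctan2(e[1],e[0])))
```

```text
knob [480.43383306 -53.84911683 116.        ] tool shift [ 1.91622453  0.97606518 73.09016346]
[[ 610.9    6.7   78. ]
 [ 527.9 -120.8   78. ]
 [ 399.7  -37.6   78. ]
 [ 484.4   88.9   78. ]]
-33.01285535165387
-32.955861036715476
```

```bash
python3 -m inch '[[[1.5,0.5,30,0,0,0,100],[1.5,0.5,60,0,0,0,100],[1.5,0.5,76,0,0,0,100],[1.5,0.5,84,0,0,0,100],[1.5,0.5,84,0,0,0,60],[1.5,0.5,84,0,0,0,20],[1.5,0.5,84,0,0,0,0],[1.5,0.5,84,0,0,0,0],[1.5,0.5,84,0,0,0,0],[1.5,0.5,84,0,0,0,0],[1.5,0.5,84,0,0,0,0],[1.5,0.5,84,0,0,0,0],[1.5,0.5,84,0,0,0,0],[1.5,0.5,84,0,0,0,0]]]'
```

```text
t: 3.15
ee_pos: [479.5, -51.8, 104.8]
orientation: [-3.085, -0.582, 0.001]
ft_force: [-1.7, 8.0, 4.0]
width: 28.4
grasp_force: 30.0
```

```bash
python3 -m inch '[[[0,0,-1,0,0,0,0],[0,0,-2,0,0,0,0],[0,0,-3,0,0,0,0],[0,0,-4,0,0,0,0],[0,0,-4,0,0,0,0],[0,0,-4,0,0,0,0]]]'
```

```text
t: 3.75
ee_pos: [479.8, -51.4, 108.0]
orientation: [-3.085, -0.582, 0.0]
ft_force: [3.3, 10.6, -7.2]
width: 28.4
grasp_force: 30.0
```

```bash
python3 -m inch '[[[0,0,-1,0,0,0,0],[0,0,-2,0,0,0,0],[0,0,-2,0,0,0,0],[0,0,-2,0,0,0,0]]]'
```

```text
t: 4.15
ee_pos: [479.8, -51.2, 109.9]
orientation: [-3.085, -0.582, 0.0]
ft_force: [3.9, 12.9, -8.7]
width: 28.7
grasp_force: 30.0
```

```bash
python3 -m inch '[[[0,0,-1,0,0,0,0],[0,0,-2,0,0,0,0],[0,0,-3,0,0,0,0],[0,0,-3,0,0,0,0]]]'
python3 - <<'E'
from workcell import optics
import cv2, numpy as np
t=optics.get_image("side")["frame"][:,:,::-1]
a=np.hstack([cv2.imread("pics/side0.png")[180:290,240:360],t[180:290,240:360]])
cv2.imwrite("pics/cmp.png",cv2.resize(a,None,fx=3.3,fy=3.3,interpolation=cv2.INTER_CUBIC))
E
```

```text
t: 4.55
ee_pos: [479.9, -50.8, 112.8]
orientation: [-3.084, -0.582, -0.0]
ft_force: [4.3, 15.9, -10.9]
width: 28.6
grasp_force: 30.0
```

View pics/cmp.png

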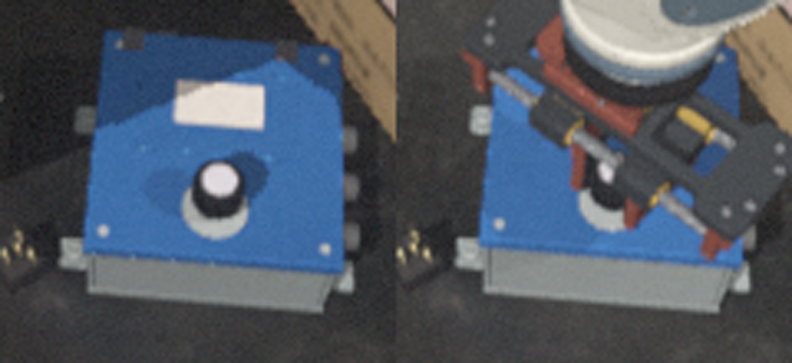

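Run:
```python
from workcell import optics
from h import *
d=optics.get_image("side")["frame"][:,:,::-1]; a=cv2.imread("pics/side0.png")
def edge(im,u):
    c=im[235:275,u-1:u+2].astype(int).mean(1); s=c[:,0]-c[:,2]; i=np.where(s>45)[0]; return 235+i.max()
print([(u,edge(a,u),edge(d,u)) for u in range(268,340,6)])
X=np.array([.84,-.542,0]);Y=np.array([.542,.84,0]);h=np.array([546.7,50.7,72])
for th in(0,.02,.065):
    y,z=-153,0; print(th,[proj("side",h+X*x+Y*(y*np.cos(th))+[0,0,-y*np.sin(th)]).round(1)[0].tolist() for x in(-60,0,60)])
```

```text
[(268, np.int64(256), np.int64(254)), (274, np.int64(257), np.int64(255)), (280, np.int64(257), np.int64(255)), (286, np.int64(258), np.int64(256)), (292, np.int64(258), np.int64(256)), (298, np.int64(259), np.int64(257)), (304, np.int64(259), np.int64(257)), (310, np.int64(260), np.int64(258)), (316, np.int64(260), np.int64(258)), (322, np.int64(261), np.int64(259)), (328, np.int64(261), np.int64(259)), (334, np.int64(262), np.int64(260))]
0 [[274.9, 255.4], [305.4, 257.8], [336.1, 260.2]]
0.02 [[274.9, 254.8], [305.5, 257.2], [336.3, 259.6]]
0.065 [[275.0, 253.2], [305.7, 255.6], [336.8, 258.0]]
```

The lid gives: its edge rose 2 px where 0.065 rad predicts 2.2, and the caught limit predicts only 0.6. So no turning of the knob. I'll lower it, let go and regrasp with the closing line along the hinge, so the knob can pivot between the pads.

```bash
python3 -m inch '[[[0,0,3,0,0,0,0],[0,0,6,0,0,0,0],[0.4,-1,9,0,0,0,0],[0.4,-1,9,0,0,0,0],[0.4,-1,9,0,0,0,70],[0.4,-1,9,0,0,0,70],[0.4,-1,9,0,0,0,70],[0.4,-1,9,0,0,-0.13,70],[0.4,-1,9,0,0,-0.26,70],[0.4,-1,9,0,0,-0.39,70],[0.4,-1,9,0,0,-0.52,70],[0.4,-1,9,0,0,-0.627,70],[0.4,-1,9,0,0,-0.627,70],[0.4,-1,9,0,0,-0.627,40],[0.4,-1,9,0,0,-0.627,0],[0.4,-1,9,0,0,-0.627,0],[0.4,-1,9,0,0,-0.627,0],[0.4,-1,9,0,0,-0.627,0],[0.4,-1,9,0,0,-0.627,0],[0.4,-1,9,0,0,-0.627,0]]]'
```

```text
t: 6.65
ee_pos: [479.8, -51.7, 104.7]
orientation: [-2.756, -1.507, 0.0]
ft_force: [-0.5, 1.6, 1.7]
width: 28.5
grasp_force: 30.0
```

```bash
python3 -m inch '[[[1.5,0,-6,0,-0.02,0,0],[3.8,0,-12.2,0,-0.04,0,0],[6,0,-18,0,-0.06,0,0],[8.8,0,-24,0,-0.08,0,0],[12,0,-30,0,-0.10,0,0],[15,0,-35.2,0,-0.12,0,0],[15,0,-35.2,0,-0.12,0,0]]]'
```

```text
t: 7.35
ee_pos: [488.0, -39.0, 140.2]
orientation: [2.701, 1.479, -0.164]
ft_force: [-1.8, -4.2, -1.4]
width: 28.3
grasp_force: 30.0
```

```bash
python3 -m inch '[[[3,0,-6,0,-0.02,0,0],[5.9,0,-11.4,0,-0.04,0,0],[9.4,0,-16.8,0,-0.06,0,0],[13,0,-22,0,-0.08,0,0],[17,0,-27,0,-0.1,0,0],[21,0,-32,0,-0.12,0,0],[21,0,-32,0,-0.12,0,0]]]'
```

```text
t: 8.05
ee_pos: [501.9, -17.6, 169.7]
orientation: [2.639, 1.445, -0.319]
ft_force: [-1.6, -4.7, -0.2]
width: 28.3
grasp_force: 30.0
```

```bash
python3 -m inch '[[[4,0,-5.2,0,-0.02,0,0],[7.9,0,-10.2,0,-0.04,0,0],[12.3,0,-15,0,-0.06,0,0],[16.8,0,-19.4,0,-0.08,0,0],[21.6,0,-23.7,0,-0.1,0,0],[26.5,0,-27.7,0,-0.12,0,0],[26.5,0,-27.7,0,-0.12,0,0],[26.5,0,-27.7,0,-0.12,0,0],[26.5,0,-27.7,0,-0.12,0,0],[26.5,0,-27.7,0,-0.12,0,0]]]'
python3 - <<'E'
from workcell import optics
import cv2, numpy as np
cv2.imwrite("pics/end.png",np.hstack([optics.get_image(n)["frame"][100:300,150:420,::-1] for n in("side","top")]))
E
```

```text
t: 9.05
ee_pos: [519.1, 8.8, 189.8]
orientation: [2.573, 1.407, -0.466]
ft_force: [2.3, -3.2, -1.1]
width: 28.5
grasp_force: 30.0
```

View pics/end.png

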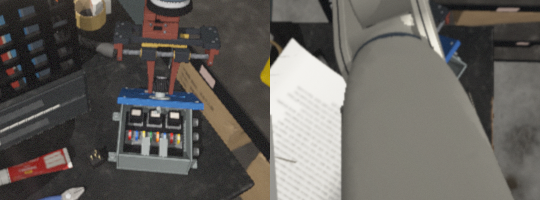

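The side view shows the lid well open with the fuses exposed and the gripper on the knob. The relay, at crop (97,155), and the torch, at crop (98,48), are where they were. The TCP position puts the lid at about 0.9 rad.

```bash
python3 -c "
from workcell import ctrl,status
print(status.get_obs()['grasp_force'],ctrl.close_job())"
```

```text
the job is handed in; nothing more can be done
29.999734461307526 None
```

The catch was already free, so I lifted the lid without turning the knob; the gripper is holding it still at about 0.9 rad, past half open, the relay and torch look unmoved, and the job is handed in.

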